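# Draw out the telescoping handle of a games case and keep hold of it

### The job

Get the wheeled grey games case ready to be rolled out: turn its flap latch right over so that it lies back on the case with its orange inner face up, then take the handle by its grip so that the red button is squeezed in, and draw it straight out past its first stop to its second stop (fully out). Finish still holding the grip between the fingers with the handle fully out, do not let go of it, and leave the cup, dice, coaster, card tin, cribbage board and domino box where they are.

Things in the scene. Friction and masses are not known exactly. Their poses are not given: they have to be found in the camera images.
- case: grey wheeled games case lying back panel up, 420 x 300 x 150 mm high, too heavy to move. Origin: at shelf level under the middle of its handle end, a flat face towards the robot. x points from there to the wheels, y left, z up. In this end's top edge a recess, open to the front and above: y -75 to 75, x 0 to 74, floor at z = 85 mm, holds the grip. The handle comes out level, along -x.
- flap_hinge (a point): middle of the flap latch's hinge line, on the case's top at case x = 74, y = 0, z = 154 mm; the line runs along case y. The closed flap is a grey plate 46 mm wide (case y), 5 thick, reaching 90 mm forward from the hinge over the grip's middle, then turning down 40 mm to hide the red button, and ending in a forward tab. Orange inside; 60 g.
- flap_tab (a point): centre of the tab at the flap's front end, moves with the flap: 26 mm long (case x), 46 wide (y), 8 thick. Closed, it lies 104 mm in front of and 38 mm below the hinge (case x = -30, z = 116 mm), clear of the case, with nothing beside or below it: its sides can be pinched from above, closing along case y, and it can turn between the pads.
- flap (a joint): angle of the flap, rad: 0 closed over the grip, grows as its front is lifted up and back towards the wheels, 1.57 plate upright, 3.10 lying over on the case's top with its orange inner face up. It swings easily and is not sprung; past about 1.9 it falls over by itself when let go, before that it falls shut.
- grip: black grip bar of the handle, 124 mm wide (case y), 24 thick (x), 26 high (z), axes as the case's. Origin: its centre; home at case x = 12, y = 0, z = 124 mm, fully out at x = -158. Behind it at home 50 mm are free for a finger, below it 25 mm; its two tubes leave its back 45 mm either side of the middle. One finger behind its middle and one on the button squeeze the button in.
- button (a joint): red release button in the middle of the grip's front (facing case -x), 28 mm wide x 16 high, 6 mm proud: bar and button measure 30 mm, 25 with it in. Value in m: 0 out, 0.005 fully in, sprung (about 4.5 N). The handle is locked at home unless it is more than about 0.0035 in; let out on the way, the handle catches at the next stop.
- inner_tubes (a joint): how far the grip's bright inner tubes are drawn out of the dark middle tubes, m: 0 home, 0.085 fully out (reached first: the first stop). About 1.5 N of friction.
- middle_tubes (a joint): how far the dark middle tubes are drawn out of the case, m: 0 home, 0.085 fully out (second stop; the grip has then come 170 mm in all). About 4 N of friction; a rigid end stop.
- cup: clear plastic dice cup, 84 mm across the rim, 100 mm high, four dice in it; origin at the centre of its underside. Not to be moved.
- coaster: round white ceramic coaster, 100 mm across, 9 mm thick, two dice on it; origin at the centre of its underside. Not to be moved.
- die4: red 19 mm die on the coaster; origin at the centre of its underside. Not to be moved.
- die5: red 19 mm die on the coaster; origin at the centre of its underside. Not to be moved.
- cardtin: blue tin of playing cards, 96 x 66 x 22 mm; origin at the centre of its underside. Not to be moved.
- board: walnut cribbage board, 360 x 92 x 18 mm, steel pegs standing 28 mm above its top; origin at the centre of its underside. Not to be moved.
- dominoes: wooden domino box, 190 x 120 x 45 mm; origin at the centre of its underside. Not to be moved.

How it is judged:
On the way, in this order (a step that is already met when the one before it is completed fails the run):
1. the flap latch is turned right over on to the case's top, with the handle still home (value of joint flap above 2.6 rad and x of grip in the frame of case above 0 m), for 0.2 s.
2. the grip is held between the fingers with its red button squeezed in (value of joint flap above 2.6 rad and value of joint button above 0.0035 m and contact force between the fingers and grip above 2 N), for 0.1 s.
3. the handle is drawn past its first stop, in the fingers (x of grip in the frame of case below -0.085 m and contact force between the fingers and grip above 2 N), for 0.05 s.
At the end, for the whole second after the job is handed in: The flap latch lies over on the case (more than 2.6 rad), both tube stages are out to within 5 or 6 mm of their ends, the grip bar is still and held in the fingers (more than 2 N), and nothing else has been moved by 25 mm (value of joint flap above 2.6 rad and x of grip in the frame of case below -0.152 m and value of joint inner_tubes above 0.08 m and value of joint middle_tubes above 0.079 m and contact force between the fingers and grip above 2 N and linear speed of grip below 0.02 m/s and distance of each of cup, coaster, cardtin, board, dominoes, die4, die5 from where it was at the start of the episode below 0.025 m); the arm keeps its last pose, push and grip.
It fails at once if the dice cup is moved by 25 mm or more (distance of cup from where it was at the start of the episode above 0.025 m).
It fails at once if the coaster or a die on it is moved by 25 mm or more (distance of any of coaster, die4, die5 from where it was at the start of the episode above 0.025 m).
It fails at once if the card tin is moved by 25 mm or more (distance of cardtin from where it was at the start of the episode above 0.025 m).
It fails at once if the cribbage board or the domino box is moved by 25 mm or more (distance of any of board, dominoes from where it was at the start of the episode above 0.025 m).
It fails at once if the dice cup is tipped over (angle between cup's own z axis and vertical above 0.5 rad).
It also fails if it takes over 58 s, if anything falls off the work surface, if the arm or the gripper's body presses on something with over 40 N, if the wrist force passes 120 N, or if a joint passes its speed limit or range.

### The arm

A 6-joint arm with a two-finger parallel gripper is mounted at the origin on the work surface. World frame = base frame: x ahead of the robot, y to its left, z up, the work surface at z = 0. Lengths are in m, angles in rad, forces in N, time in s.
With the tool pointing down it reaches from about 0.325 to 0.9 m from the base axis. Payload 6.1 kg.
Tool frame: the origin (TCP) lies midway between the tips of the shut fingers; the grasp point (between the pads) lies 19 mm behind it; z points along the fingers, y is the line along which they close (so a half turn about z gives the same grasp; the last joint's range is limited). The gripper opens to 87 mm and grips with 3 to 60 N. Pads are 19 mm wide; open, the fingers measure 117 mm over their backs; the gripper's body (75 mm by 190 mm) begins 51 mm behind the grasp point.
Start: joints at [1.002, 0.22, 1.526, -0, 1.395, -0.126], TCP at [0.268, 0.565, 0.223] pointing down, gripper open.
Joint ranges: [-2.98, 2.98], [-0.91, 2.08], [0.09, 2.57], [-1.24, 4.39], [0.2, 2.65], [-2.68, 2.68]. Speed limits (rad/s): [2.57, 2.57, 3.01, 3.14, 3.14, 3.14].

### API

Orientations are given as a unit quaternion [x, y, z, w].
In Python, from station import status, optics, env gives the robot as it stands.
- The arm moves only by the tool servo_tool, never from a script. Its argument "increments" is a list that holds one entry, the list of rows, each a list of 7 numbers: the shift along the world's x, y, z in units of 40 mm (1.0 is 40 mm), then the turn, a rotation vector about the world's x, y, z in units of 5 degrees (1.0 is 5 degrees), then the opening, from -1 (shut) to 1 (fully open). In form: [[[tx, ty, tz, ax, ay, az, jaw], ...]]. A call has 1 to 20 rows; each row shifts and turns the commanded pose from where the row before left it; what a row does not reach is not made up. A row lasts 1/10 s, in which the tool goes at most 50 mm and 8.59 degrees, less where a joint would pass 70% of its speed; a pose out of reach is approached as far as the arm can. A call is refused whole if a number of a shift passes 1 or a number of a turn 1, either way. A call with a gripper value outside its range is refused whole. The fingers move at their own pace and stop on an object; "grip_force" is the grip in N (left out, the last holds). Time passes only in rows, so rows that do not move let the fingers close. It gives the time, the measured TCP pose, the force, the opening and the grip force at its end, in the units of the state.
- status.read_state(): the state, without advancing time (a new reading comes with each control period).
- optics.capture(name): name is "scene" or "top" or "wrist"; returns the picture (420x560x3 uint8, red, green, blue); there is no depth.
- optics.calibration(name): a dict with "intrinsics" (3x3 intrinsics, pixels), "world_from_camera" (4x4, takes a point from camera to world coordinates). Camera axes: x right, y down, z forward; pixel columns grow to the right and rows downward; lengths in m; the calibration is good to about 2 mm. A picture is of the moment at which its call begins: read the wrist's pose just before it. calibration takes no time and is no camera call; for the wrist camera it gives the pose at the moment of the call.
- env.sign_off(): hands the job in; it is judged then, once.
The state is a dict: "clock": time; "joints": joint angles; "dq": joint speeds; "effort": joint torques, N m; "position": TCP position; "ee_rot": TCP orientation; "contact_force": force on the tool from outside, world axes, zero at the start; "torque": the same for the moment, N m; "gripper_width": finger opening in m; "finger_force": force on a finger pad.
Only numpy, scipy, OpenCV 4.12 (cv2) and the standard library are available. Lean on these libraries where they do the work, as an engineer would, in place of code of your own. Each camera call takes 0.05 s, during which the arm holds its last target. There are 200 camera calls.

## Working session

There is one attempt and no reset: what is moved stays moved. The work goes in short steps, Python scripts to look and compute and a tool call to move; the robot and the scene stay as the last step left them, time stands still between calls to the robot, and variables do not carry over. Pictures are saved under pics/ and viewed, at most 10 in all, crops included, and the job is handed in when it is done.

Besides the shell and the picture viewer there is one more tool, called after "Call:" as name(argument=value, ...) on one line, values as JSON. servo_tool: Moves the arm, as the interface text tells. Its arguments: {"type":"object","properties":{"increments":{"type":"array","items":{"type":"array","items":{"type":"array","items":{"type":"number"}}}},"grip_force":{"type":"number"}},"required":["increments"]}

```bash
ls; mkdir -p pics; python3 - <<'E'
from station import status, optics, env
import cv2, numpy as np
s=status.read_state(); print({k:np.round(v,3).tolist() for k,v in s.items()})
for n in ("scene","top"):
    cv2.imwrite(f"pics/{n}0.png",cv2.resize(optics.capture(n)[:,:,::-1],(800,600),interpolation=cv2.INTER_CUBIC))
    c=optics.calibration(n);print(n,np.round(c["intrinsics"],2).tolist(),np.round(c["world_from_camera"],4).tolist())
E
```

```text
pics
{'clock': 0.0, 'joints': [1.002, 0.221, 1.528, 0.0, 1.395, -0.126], 'dq': [-0.003, -0.0, 0.001, 0.0, 0.0, -0.001], 'effort': [-0.0, -49.462, -38.737, 0.07, 0.057, -0.0], 'position': [0.267, 0.564, 0.221], 'ee_rot': [0.22, 0.976, -0.001, -0.0], 'contact_force': [0.201, -0.838, -0.529], 'torque': [0.012, 0.009, 0.045], 'finger_force': 0.0, 'gripper_width': 0.087}
scene [[507.25, 0.0, 279.11], [0.0, 507.25, 214.19], [0.0, 0.0, 1.0]] [[-0.2536, 0.7834, -0.5675, 1.3343], [0.9673, 0.2093, -0.1433, 0.1968], [0.0065, -0.5853, -0.8108, 1.2056], [0.0, 0.0, 0.0, 1.0]]
top [[505.41, 0.0, 274.28], [0.0, 505.41, 216.64], [0.0, 0.0, 1.0]] [[0.0296, -0.9856, 0.1663, 0.2906], [-0.9995, -0.0302, -0.0008, -0.0017], [0.0058, -0.1662, -0.9861, 1.6408], [0.0, 0.0, 0.0, 1.0]]
```

View pics/scene0.png

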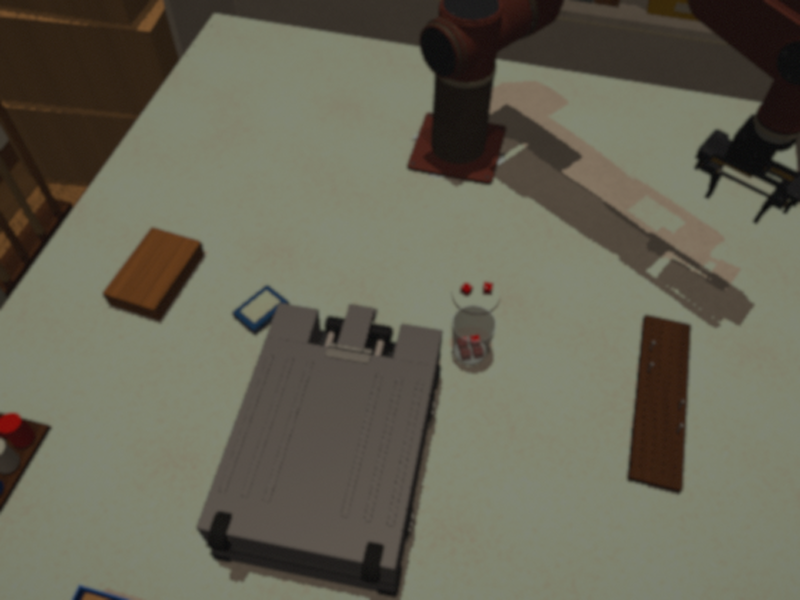

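View pics/top0.png

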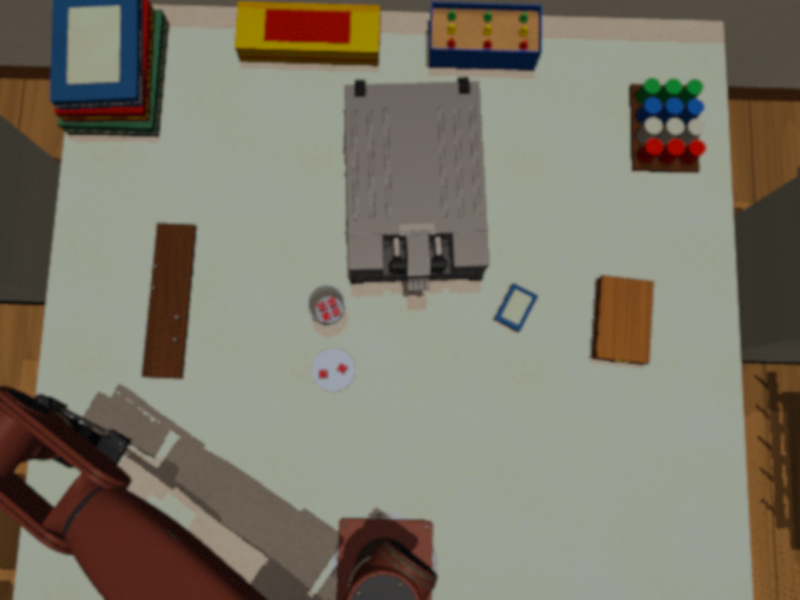

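The scene view (800 px wide) shows the case with its flap tab at about (360,310). In the top view the tab is at about (415,287), the cup at (328,308) and the tin at (516,307). I'll enlarge both.

```bash
python3 - <<'E'
from station import optics
import cv2, numpy as np
a=optics.capture("scene")[195:285,155:355,::-1]   # x4
b=optics.capture("top")[140:215,230:430,::-1]
im=np.vstack([cv2.resize(a,None,fx=4,fy=4,interpolation=cv2.INTER_CUBIC)[:300],cv2.resize(b,None,fx=4,fy=4,interpolation=cv2.INTER_CUBIC)])
im=np.clip(im.astype(float)*1.5,0,255).astype(np.uint8)
cv2.imwrite("pics/crop1.png",im);print(im.shape)
E
```

```text
(600, 800, 3)
```

View pics/crop1.png

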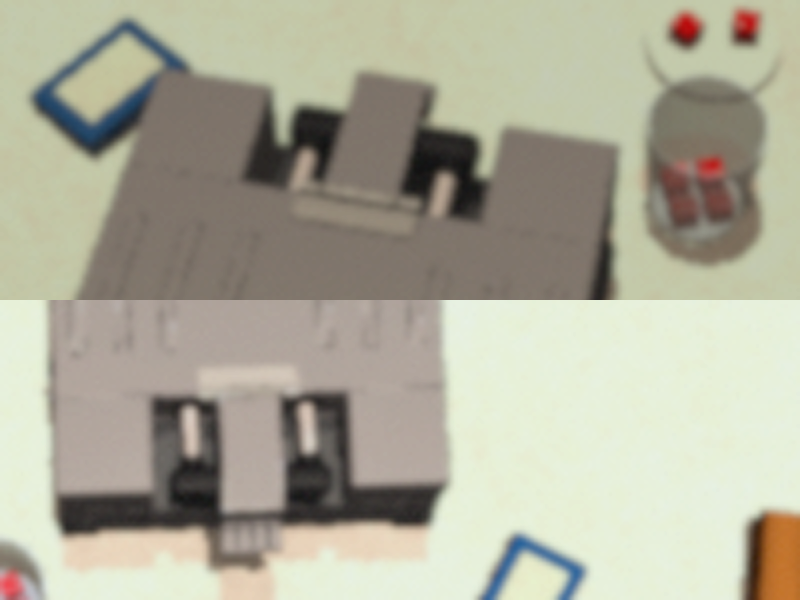

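```bash
cat > h.py <<'E'
from station import status, optics, env
import cv2, numpy as np
def ray(n,px,c=None):
    c=c or optics.calibration(n);K=c["intrinsics"];T=np.array(c["world_from_camera"])
    d=T[:3,:3]@np.linalg.inv(K)@[px[0],px[1],1];return T[:3,3],d/np.linalg.norm(d)
def tri(rays):
    A=sum(np.eye(3)-np.outer(d,d) for o,d in rays);b=sum((np.eye(3)-np.outer(d,d))@o for o,d in rays)
    p=np.linalg.solve(A,b);return p,max(np.linalg.norm(np.cross(p-o,d)) for o,d in rays)
def onz(r,z): o,d=r;return o+d*(z-o[2])/d[2]
E
python3 - <<'E'
from h import *
S=lambda u,v:ray("scene",(155+u/4-.4,195+v/4-.4)); T=lambda u,v:ray("top",(230+u/4-.4,140+(v-300)/4-.4))
for n,s,t in [("frontleft",(617,147),(57,495)),("frontright",(165,72),(447,485)),("recL",(503,130),(153,495)),("recR",(268,87),(347,490)),
 ("flapfrontR",(360,73),(283,515)),("flapfrontL",(435,85),(220,517)),("hingeplateL",(420,212),(200,370)),("hingeplateR",(295,195),(298,368))]:
    p,e=tri([S(*s),T(*t)]);print(n,p.round(4),round(e,4), onz(S(*s),.15).round(4),onz(T(*t),.15).round(4))
for uv in [(222,555),(280,552)]: print("tab",onz(T(*uv),.12).round(4))
E
```

```text
frontleft [0.6261 0.0935 0.1471] 0.002 [0.6276 0.0958 0.15  ] [0.6258 0.0914 0.15  ]
frontright [ 0.6431 -0.2015  0.1453] 0.0021 [ 0.6459 -0.1976  0.15  ] [ 0.6426 -0.203   0.15  ]
recL [0.6293 0.0207 0.1431] 0.0017 [0.6336 0.0235 0.15  ] [0.628 0.019 0.15 ]
recR [ 0.6377 -0.1293  0.1467] 0.0017 [ 0.6401 -0.13    0.15  ] [ 0.6364 -0.1274  0.15  ]
flapfrontR [ 0.6151 -0.0779  0.1507] 0.0016 [ 0.6143 -0.0764  0.15  ] [ 0.6156 -0.0795  0.15  ]
flapfrontL [ 0.6119 -0.0296  0.1507] 0.0025 [ 0.611  -0.0273  0.15  ] [ 0.6126 -0.032   0.15  ]
hingeplateL [ 0.7194 -0.0098  0.1722] 0.0039 [ 0.7055 -0.0103  0.15  ] [ 0.7267 -0.0138  0.15  ]
hingeplateR [ 0.7246 -0.0853  0.1684] 0.0022 [ 0.7135 -0.088   0.15  ] [ 0.7306 -0.0885  0.15  ]
tab [ 0.5894 -0.035   0.12  ]
tab [ 0.5931 -0.0793  0.12  ]
```

Call:
servo_tool(increments=[[[0.42, -0.775, 0.05, 0, 0, 0.288, 1], [0.42, -0.775, 0.05, 0, 0, 0.288, 1], [0.42, -0.775, 0.05, 0, 0, 0.288, 1], [0.42, -0.775, 0.05, 0, 0, 0.288, 1], [0.42, -0.775, 0.05, 0, 0, 0.288, 1], [0.42, -0.775, 0.05, 0, 0, 0.288, 1], [0.42, -0.775, 0.05, 0, 0, 0.288, 1], [0.42, -0.775, 0.05, 0, 0, 0.288, 1], [0.42, -0.775, 0.05, 0, 0, 0.288, 1], [0.42, -0.775, 0.05, 0, 0, 0.288, 1], [0.42, -0.775, 0.05, 0, 0, 0.288, 1], [0.42, -0.775, 0.05, 0, 0, 0.288, 1], [0.42, -0.775, 0.05, 0, 0, 0.288, 1], [0.42, -0.775, 0.05, 0, 0, 0.288, 1], [0.42, -0.775, 0.05, 0, 0, 0.288, 1], [0.42, -0.775, 0.05, 0, 0, 0.288, 1], [0.42, -0.775, 0.05, 0, 0, 0.288, 1], [0.42, -0.775, 0.05, 0, 0, 0.288, 1], [0.42, -0.775, 0.05, 0, 0, 0.288, 1], [0, 0, 0, 0, 0, 0.288, 1]]], grip_force=15)

```text
clock: 2.2
position: [0.5883, -0.0281, 0.2603]
ee_rot: [-0.028, 1.0, -0.001, 0.0]
contact_force: [-0.1, 0.6, -0.6]
gripper_width: 0.0868
finger_force: 0.0
```

```bash
python3 - <<'E'
from h import *
s=status.read_state();print(np.round(s["position"],4),np.round(s["ee_rot"],4),np.round(s["joints"],3),s["clock"])
c=optics.calibration("wrist");im=optics.capture("wrist");print(np.round(c["intrinsics"],1).tolist(),np.round(c["world_from_camera"],4).tolist())
np.savez("w1.npz",K=c["intrinsics"],T=c["world_from_camera"])
cv2.imwrite("pics/w1.png",cv2.resize(np.clip(im[:,:,::-1]*1.5,0,255).astype(np.uint8),(800,600)))
E
```

```text
[ 0.5883 -0.0281  0.2603] [-2.850e-02  9.996e-01 -7.000e-04  2.000e-04] [-1.810e-01  1.120e-01  1.578e+00 -1.000e-03  1.451e+00 -1.808e+00] 2.2
[[320.7, 0.0, 282.8], [0.0, 320.7, 208.1], [0.0, 0.0, 1.0]] [[-0.0574, 0.9627, 0.2643, 0.5161], [0.9984, 0.0559, 0.0131, -0.0323], [-0.0022, 0.2646, -0.9643, 0.422], [0.0, 0.0, 0.0, 1.0]]
```

View pics/w1.png

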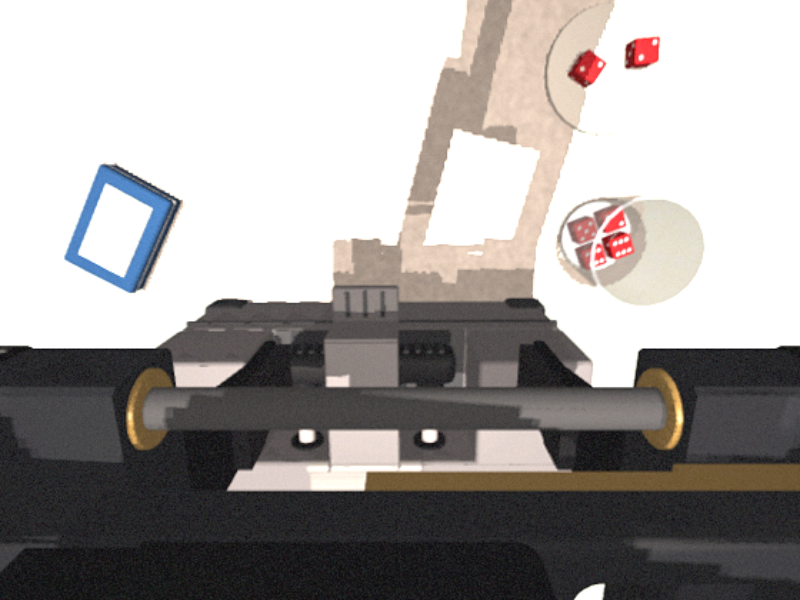

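The wrist view shows the tab at about (333–398, 287–318). The flap plate sits behind it, with the grip bar at about row 350 on either side.

```bash
python3 - <<'E'
from h import *
z=np.load("w1.npz");c=dict(intrinsics=z["K"],world_from_camera=z["T"])
for n,p,h in [("tabFR",(333,288),.12),("tabFL",(398,287),.12),("tabBR",(333,318),.12),("tabBL",(399,318),.12),("plateR",(326,338),.157),("plateL",(398,338),.157),("plateRback",(330,468),.157),("plateLback",(400,468),.157),("gripR",(293,350),.137),("gripL",(455,355),.137)]:
    print(n,onz(ray("wrist",(p[0]*.7,p[1]*.7),c),h).round(4))
E
```

```text
tabFR [ 0.5951 -0.0768  0.12  ]
tabFL [ 0.5918 -0.0327  0.12  ]
tabBR [ 0.6165 -0.0764  0.12  ]
tabBL [ 0.6138 -0.0308  0.12  ]
plateR [ 0.6174 -0.0751  0.157 ]
plateL [ 0.6148 -0.0309  0.157 ]
plateRback [ 0.7097 -0.0713  0.157 ]
plateLback [ 0.7069 -0.0246  0.157 ]
gripR [ 0.6348 -0.1002  0.137 ]
gripL [0.6321 0.0079 0.137 ]
```

Call:
servo_tool(increments=[[[0.4, -0.66, 0, 0, 0, 0, 1], [0, 0, -0.5, 0, 0, 0, 1], [0, 0, -0.5, 0, 0, 0, 1], [0, 0, -0.5, 0, 0, 0, 1], [0, 0, -0.5, 0, 0, 0, 1], [0, 0, -0.5, 0, 0, 0, 1], [0, 0, -0.5, 0, 0, 0, 1], [0, 0, -0.5, 0, 0, 0, 1], [0, 0, -0.5, 0, 0, 0, 1], [0, 0, 0, 0, 0, 0, 0.4], [0, 0, 0, 0, 0, 0, -1], [0, 0, 0, 0, 0, 0, -1], [0, 0, 0, 0, 0, 0, -1], [0, 0, 0, 0, 0, 0, -1], [0, 0, 0, 0, 0, 0, -1], [0, 0, 0, 0, 0, 0, -1]]], grip_force=12)

```text
clock: 3.85
position: [0.6038, -0.0548, 0.1016]
ee_rot: [-0.03, 1.0, -0.003, 0.001]
contact_force: [-0.0, -13.3, -0.5]
gripper_width: 0.046
finger_force: 12.0
```

Call:
servo_tool(increments=[[[0, -0.03, 0, 0, 0, 0, -1], [0, 0, 0, 0, 0, 0, -1]]])

```text
clock: 4.05
position: [0.6039, -0.0549, 0.1016]
ee_rot: [-0.03, 1.0, -0.002, 0.001]
contact_force: [-0.2, -7.7, -0.4]
gripper_width: 0.046
finger_force: 12.0
```

```bash
python3 - <<'E'
import numpy as np
# rows: grasp target follows the arc about hinge; start tab vector (-106,-35) mm
th=0.057; v0=np.array([-.105,-.036]); ph=np.radians(np.arange(0,181,5))
c,s=np.cos(ph),np.sin(ph); x=c*v0[0]+s*v0[1]*-1*-1; 
# lifting: angle decreases (clockwise): (x,z)->(c x + s z, -s x + c z)
x=c*v0[0]+s*v0[1]; z=-s*v0[0]+c*v0[1]
dx=np.diff(x)/.04;dz=np.diff(z)/.04
for a,i,j in zip(np.degrees(ph[1:]),dx,dz): print(int(round(a)),round(i*np.cos(th),2),round(i*np.sin(th),3),round(j,2))
E
```

```text
5 -0.07 -0.004 0.23
10 -0.05 -0.003 0.24
15 -0.03 -0.002 0.24
20 -0.01 -0.0 0.24
25 0.02 0.001 0.24
30 0.04 0.002 0.24
35 0.06 0.003 0.24
40 0.08 0.004 0.23
45 0.1 0.006 0.22
50 0.12 0.007 0.21
55 0.13 0.008 0.2
60 0.15 0.009 0.19
65 0.17 0.01 0.18
70 0.18 0.01 0.16
75 0.19 0.011 0.14
80 0.21 0.012 0.13
85 0.22 0.012 0.11
90 0.22 0.013 0.09
95 0.23 0.013 0.07
100 0.24 0.014 0.05
105 0.24 0.014 0.03
110 0.24 0.014 0.01
115 0.24 0.014 -0.02
120 0.24 0.014 -0.04
125 0.23 0.013 -0.06
130 0.23 0.013 -0.08
135 0.22 0.013 -0.1
140 0.21 0.012 -0.12
145 0.2 0.011 -0.13
150 0.19 0.011 -0.15
155 0.18 0.01 -0.17
160 0.16 0.009 -0.18
165 0.14 0.008 -0.19
170 0.13 0.007 -0.21
175 0.11 0.006 -0.22
180 0.09 0.005 -0.23
```

Call:
servo_tool(increments=[[[0, -0.04, 0, 0, 0, 0, -1], [-0.07, -0.004, 0.23, 0, 0, 0, -1], [-0.05, -0.003, 0.24, 0, 0, 0, -1], [-0.03, -0.002, 0.24, 0, 0, 0, -1], [-0.01, 0, 0.24, 0, 0, 0, -1], [0.02, 0.001, 0.24, 0, 0, 0, -1], [0.04, 0.002, 0.24, 0, 0, 0, -1], [0.06, 0.003, 0.24, 0, 0, 0, -1], [0.08, 0.004, 0.23, 0, 0, 0, -1], [0.1, 0.006, 0.22, 0, 0, 0, -1], [0.12, 0.007, 0.21, 0, 0, 0, -1]]])

```text
clock: 5.15
position: [0.6122, -0.0544, 0.194]
ee_rot: [-0.03, 1.0, -0.001, -0.001]
contact_force: [-3.3, -5.1, -0.3]
gripper_width: 0.0459
finger_force: 12.0
```

Call:
servo_tool(increments=[[[0.13, 0.008, 0.2, 0, 0, 0, -1], [0.15, 0.009, 0.19, 0, 0, 0, -1], [0.17, 0.01, 0.18, 0, 0, 0, -1], [0.18, 0.01, 0.16, 0, 0, 0, -1], [0.19, 0.011, 0.14, 0, 0, 0, -1], [0.21, 0.012, 0.13, 0, 0, 0, -1], [0.22, 0.012, 0.11, 0, 0, 0, -1], [0.22, 0.013, 0.09, 0, 0, 0, -1], [0.23, 0.013, 0.07, 0, 0, 0, -1], [0.24, 0.014, 0.05, 0, 0, 0, -1], [0.24, 0.014, 0.03, 0, 0, 0, -1], [0.24, 0.014, 0.01, 0, 0, 0, -1], [0.24, 0.014, -0.02, 0, 0, 0, -1], [0.24, 0.014, -0.04, 0, 0, 0, -1]]])

```text
clock: 6.55
position: [0.73, -0.0475, 0.247]
ee_rot: [-0.029, 1.0, -0.001, 0.001]
contact_force: [-0.7, -5.0, 4.2]
gripper_width: 0.0462
finger_force: 12.0
```

Call:
servo_tool(increments=[[[0.23, 0.013, -0.06, 0, 0, 0, -1], [0.23, 0.013, -0.08, 0, 0, 0, -1], [0.22, 0.013, -0.1, 0, 0, 0, -1], [0.21, 0.012, -0.12, 0, 0, 0, -1], [0.2, 0.011, -0.13, 0, 0, 0, -1], [0.19, 0.011, -0.15, 0, 0, 0, -1], [0.18, 0.01, -0.17, 0, 0, 0, -1], [0.16, 0.009, -0.18, 0, 0, 0, -1]]])

```text
clock: 7.35
position: [0.7949, -0.0436, 0.206]
ee_rot: [-0.03, 1.0, -0.001, 0.0]
contact_force: [0.5, -4.3, 1.0]
gripper_width: 0.0462
finger_force: 12.0
```

Call:
servo_tool(increments=[[[0, 0, 0, 0, 0, 0, 0.6], [0, 0, 0, 0, 0, 0, 1], [0, 0, 0, 0, 0, 0, 1], [0, 0, 0.5, 0, 0, 0, 1], [0, 0, 0.7, 0, 0, 0, 1], [0, 0, 0.6, 0, 0, 0, 1], [-0.3, 0, 0.1, 0, 0, -1, 1], [-0.3, 0, 0, 0, 0, -1, 1], [-0.3, 0, 0, 0, 0, -1, 1], [-0.3, 0, 0, 0, 0, -1, 1], [-0.3, 0, 0, 0, 0, -1, 1], [-0.3, 0, 0, 0, 0, -1, 1], [-0.3, 0, 0, 0, 0, -1, 1], [-0.3, 0, 0, 0, 0, -1, 1], [-0.3, 0, 0, 0, 0, -1, 1], [-0.3, 0, 0, 0, 0, -1, 1], [-0.3, 0, 0, 0, 0, -1, 1], [-0.3, 0, 0, 0, 0, -1, 1], [-0.15, -0.1, 0, 0, 0, -1, 1], [0, -0.1, 0, 0, 0, -1, 1]]])

```text
clock: 9.35
position: [0.6435, -0.0499, 0.283]
ee_rot: [0.55, 0.835, 0.0, 0.0]
contact_force: [0.4, -0.2, 0.8]
gripper_width: 0.0871
finger_force: 0.0
```

Call:
servo_tool(increments=[[[0, 0, 0, 0, 0, -1, 0.5], [0, 0, 0, 0, 0, -1, 0.5], [0, 0, 0, 0, 0, -1, 0.5], [0, 0, 0, 0, 0, -1, 0.5], [0, 0, 0, 0, 0, 0, 0.5]]])

```text
clock: 9.85
position: [0.6441, -0.05, 0.2827]
ee_rot: [0.686, 0.728, 0.0, 0.0]
contact_force: [1.2, -0.1, -0.1]
gripper_width: 0.066
finger_force: 0.0
```

```bash
python3 - <<'E'
from h import *
s=status.read_state();print(np.round(s["position"],4),np.round(s["ee_rot"],4),s["gripper_width"],s["contact_force"],s["clock"])
c=optics.calibration("wrist");im=optics.capture("wrist")
np.savez("w2.npz",K=c["intrinsics"],T=c["world_from_camera"]);print(np.round(c["world_from_camera"],4).tolist())
t=optics.capture("top")[110:215,230:370]
im=np.clip(im*1.3,0,255).astype(np.uint8)
a=cv2.resize(im,(480,360));b=cv2.resize(t,(320,240))
o=np.zeros((360,800,3),np.uint8);o[:,:480]=a;o[:240,480:]=b
s2=optics.capture("scene");
cv2.imwrite("pics/w2.png",np.vstack([o[:,:,::-1],cv2.resize(s2[190:274,140:340],(560,235))[:,:,::-1] if 0 else np.pad(cv2.resize(s2[190:274,140:340],(560,235))[:,:,::-1],((0,0),(0,240),(0,0)))]))
E
```

```text
[ 0.6441 -0.05    0.2827] [6.857e-01 7.279e-01 4.000e-04 1.000e-04] 0.0659889019738301 [ 1.20670894 -0.09917307 -0.10176952] 9.85
[[0.9982, 0.0576, 0.0163, 0.6397], [0.0599, -0.9626, -0.2643, 0.0217], [0.0005, 0.2648, -0.9643, 0.4444], [0.0, 0.0, 0.0, 1.0]]
```

View pics/w2.png

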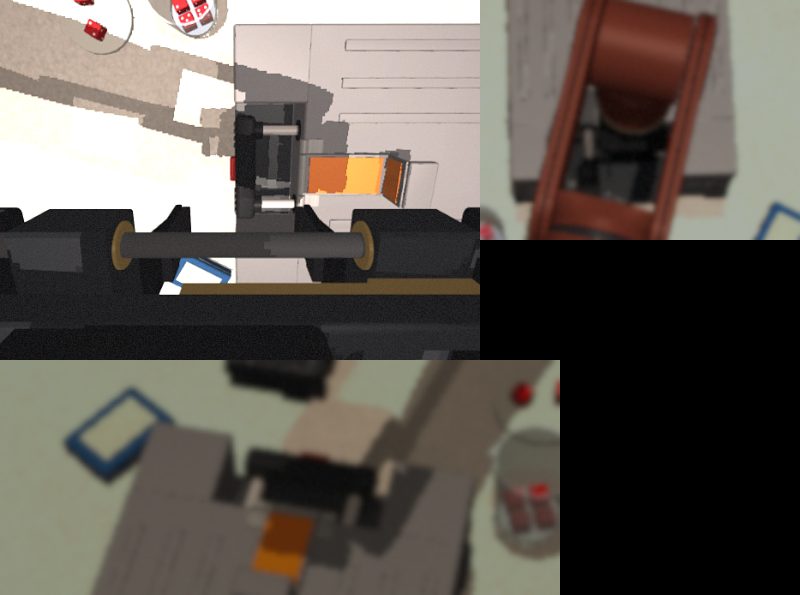

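The flap lies over with its orange face up. In the wrist view, scaled to 480x360, the grip bar spans (237–253, 115–217) and the button is at (233,168).

```bash
python3 - <<'E'
from h import *
z=np.load("w2.npz");c=dict(intrinsics=z["K"],world_from_camera=z["T"]);f=560/480
for n,p,h in [("barTopFar",(238,115),.137),("barNear",(237,217),.137),("barBackmid",(253,166),.137),("button",(231,168),.124),("caseFL",(235,24),.150),("orangeL",(310,156),.159),("orangeR",(308,194),.159)]:
    w=onz(ray("wrist",(p[0]*f,p[1]*f),c),h);d=w-[.636,-.053,0];t=.057
    print(n,w.round(4),"case",round(d[0]*np.cos(t)+d[1]*np.sin(t),4),round(-d[0]*np.sin(t)+d[1]*np.cos(t),4))
E
```

```text
barTopFar [0.6359 0.0087 0.137 ] case 0.0034 0.0617
barNear [ 0.6413 -0.1111  0.137 ] case 0.002 -0.0583
barBackmid [ 0.6562 -0.0471  0.137 ] case 0.0205 0.0047
button [ 0.6308 -0.054   0.124 ] case -0.0053 -0.0007
caseFL [0.6284 0.0944 0.15  ] case 0.0008 0.1476
orangeL [ 0.7142 -0.0278  0.159 ] case 0.0795 0.0207
orangeR [ 0.7173 -0.0699  0.159 ] case 0.0802 -0.0215
```

Call:
servo_tool(increments=[[[0.02, -0.06, 0, 0, 0, 0, 0.5], [0, 0, -0.5, 0, 0, 0, 0.5], [0, 0, -0.5, 0, 0, 0, 0.5], [0, 0, -0.5, 0, 0, 0, 0.5], [0, 0, -0.5, 0, 0, 0, 0.5], [0, 0, -0.5, 0, 0, 0, 0.5], [0, 0, -0.5, 0, 0, 0, 0.5], [0, 0, -0.5, 0, 0, 0, 0.5], [0, 0, -0.5, 0, 0, 0, 0.5], [0, 0, -0.44, 0, 0, 0, 0.5], [0, 0, 0, 0, 0, 0, 0.5]]], grip_force=25)

```text
clock: 11.1
position: [0.6428, -0.0526, 0.1011]
ee_rot: [0.685, 0.728, -0.001, -0.002]
contact_force: [-0.3, -0.1, 0.4]
gripper_width: 0.0652
finger_force: 0.0
```

Call:
servo_tool(increments=[[[0, 0, 0, 0, 0, 0, 0], [0, 0, 0, 0, 0, 0, -0.2], [0, 0, 0, 0, 0, 0, -1], [0, 0, 0, 0, 0, 0, -1], [0, 0, 0, 0, 0, 0, -1], [0, 0, 0, 0, 0, 0, -1], [0, 0, 0, 0, 0, 0, -1]]])

```text
clock: 11.8
position: [0.6453, -0.053, 0.105]
ee_rot: [0.686, 0.728, 0.0, 0.0]
contact_force: [-0.5, -0.1, 2.4]
gripper_width: 0.0248
finger_force: 25.0
```

Call:
servo_tool(increments=[[[-0.1, -0.006, 0, 0, 0, 0, -1], [-0.2, -0.011, 0, 0, 0, 0, -1], [-0.2, -0.011, 0, 0, 0, 0, -1], [-0.2, -0.011, 0, 0, 0, 0, -1], [-0.2, -0.011, 0, 0, 0, 0, -1], [-0.2, -0.011, 0, 0, 0, 0, -1], [-0.2, -0.011, 0, 0, 0, 0, -1], [-0.2, -0.011, 0, 0, 0, 0, -1], [-0.2, -0.011, 0, 0, 0, 0, -1], [-0.2, -0.011, 0, 0, 0, 0, -1], [-0.2, -0.011, 0, 0, 0, 0, -1], [-0.2, -0.011, 0, 0, 0, 0, -1]]])

```text
clock: 13.0
position: [0.5532, -0.0584, 0.1049]
ee_rot: [0.686, 0.728, 0.0, 0.001]
contact_force: [4.8, -3.4, 3.8]
gripper_width: 0.0246
finger_force: 25.0
```

Call:
servo_tool(increments=[[[-0.2, -0.014, 0, 0, 0, 0, -1], [-0.2, -0.014, 0, 0, 0, 0, -1], [-0.2, -0.014, 0, 0, 0, 0, -1], [-0.2, -0.014, 0, 0, 0, 0, -1], [-0.2, -0.014, 0, 0, 0, 0, -1], [-0.2, -0.014, 0, 0, 0, 0, -1], [-0.2, -0.014, 0, 0, 0, 0, -1], [-0.2, -0.014, 0, 0, 0, 0, -1], [-0.2, -0.014, 0, 0, 0, 0, -1], [-0.1, -0.006, 0, 0, 0, 0, -1], [-0.05, -0.003, 0, 0, 0, 0, -1], [0, 0, 0, 0, 0, 0, -1]]])

```text
clock: 14.2
position: [0.4771, -0.063, 0.105]
ee_rot: [0.686, 0.728, 0.002, 0.002]
contact_force: [13.9, 0.5, -2.8]
gripper_width: 0.0245
finger_force: 25.0
```

Call:
servo_tool(increments=[[[-0.04, -0.002, 0, 0, 0, 0, -1], [0, 0, 0, 0, 0, 0, -1], [0, 0, 0, 0, 0, 0, -1]]])

```text
clock: 14.5
position: [0.4771, -0.063, 0.105]
ee_rot: [0.686, 0.728, 0.003, 0.003]
contact_force: [21.9, 1.0, -6.9]
gripper_width: 0.0244
finger_force: 25.1
```

```bash
python3 - <<'E'
from h import *
s=status.read_state();print(np.round(s["position"],4),s["contact_force"],s["gripper_width"])
a=optics.capture("scene")[140:290,130:380,::-1];b=optics.capture("wrist")[:,:,::-1]
cv2.imwrite("pics/end.png",np.vstack([cv2.resize(a,(600,300)),cv2.resize(b,(600,300))]))
E
```

```text
[ 0.4771 -0.063   0.105 ] [21.89085242  0.95194222 -6.89781872] 0.02443282557546962
```

View pics/end.png

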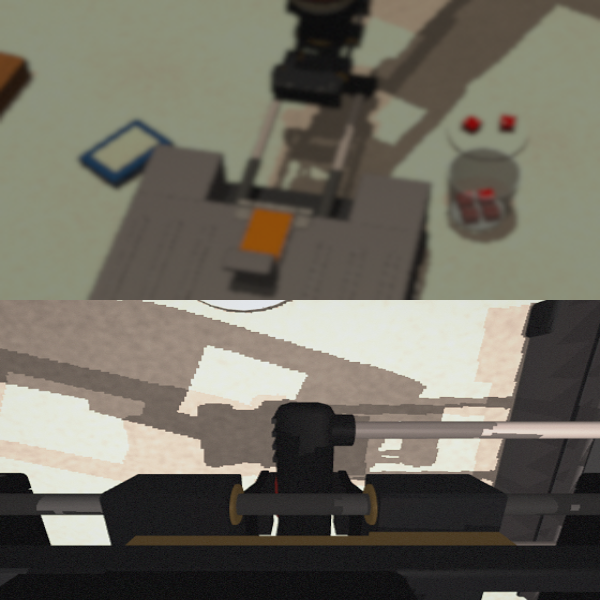

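The handle is against its rigid stop: the tool stopped moving while the force rose to 22 N. Both tube stages show, the flap is over, and the cup, dice, coaster and tin look unmoved.

```bash
python3 -c "
from station import env
print(env.sign_off())"
```

```text
the job is handed in; nothing more can be done
None
```

I turned the flap latch over with its orange face up and drew the handle out to its rigid second stop with the button squeezed in. The gripper is still holding the grip, and I handed the job in at about 14.6 s; the hand-in gave no verdict. In the last picture the cup, dice, coaster and tin look unmoved; the cribbage board was out of frame and only a corner of the domino box showed, but the arm never went near either.

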